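# Flick the grinder's thumbwheel to the marked grind

### The job

Set the coffee grinder to its marked grind: with a fingertip, flick the teeth of its black thumbwheel round anticlockwise (seen from above), one click at a time and letting the wheel come to rest at each click, until the pointer on the white dial above it points at the one long bar, and not past it. Push gently, without pinching the wheel, without shoving or lifting the grinder, and without knocking over or moving the things round it.

Things in the scene. Friction and masses are not known exactly. Their poses are not given: they have to be found in the camera images.
- grinder: Yellow coffee grinder, 4.5 kg, loose on the worktop. Origin on the worktop under the upright axis of the thumbwheel; z up; own -x points from the axis to the exposed side of the wheel. Housing x = 0 to 220 mm, y = -75 to 75 mm, 72 mm high; hopper at x = 155 mm, 122 mm across, top 180 mm. On the -x side only a post of 20 mm radius is under the wheel.
- wheel_centre (a point): Centre of the level black thumbwheel, 48 mm above the worktop. Wheel 16 mm thick (40 to 56 mm up): disc of 46 mm radius, eight equal teeth out to 74 mm radius, 9 mm wide, 45 degrees apart. At rest, gaps about 40 mm wide (at 65 mm radius) are centred on the grinder's own -x and 45 degrees either side of it, teeth 22.5 degrees either side. A fingertip lowered into a gap can push the next tooth.
- wheel (a joint): Turn of the thumbwheel, rad, growing anticlockwise from above (exposed teeth move to the grinder's own -y). 0: pointer at the long bar. Rests only at clicks of 0.785 rad (8 per turn); starts 3 to 5 clicks below 0. A detent pulls it to the nearest rest: pushed over half a click it snaps on by itself and does not coast past that rest. Turning takes about 2 N at a tooth.
- tooth (a point): Outer end of one of the eight equal teeth, at 74 mm radius and half its thickness; turns with the wheel. At joint value 0 it stands 22.5 degrees anticlockwise (from above) of the grinder's own -x direction.
- pointer_tip (a point): Tip of the black pointer bar (29 mm long, 7 mm wide) on top of the dial, 30 mm from the axis, 78 mm above the worktop; turns with the wheel. Its shaft ends 82 mm above the worktop.
- long_bar (a point): Middle of the one long black bar (15 mm long, 7 mm wide; the seven others are short and thin) on the round white dial above the wheel, 38 mm from the axis on the grinder's own -x side. The dial is fixed to the grinder, 92 mm across, its top 72.5 mm above the worktop.
- dose_cup: Bystander, to be left alone: small open steel dosing cup, 66 mm across, 65 mm high. Origin at the centre of its underside.
- tamper: Bystander, to be left alone: steel tamper standing on its foot, 54 mm across, 76 mm high. Origin at the centre of its underside.
- scoop: Bystander, to be left alone: wooden-handled spoon lying flat, 150 mm long. Origin at the centre of its underside.
- bean_jar: Bystander, to be left alone: amber glass bean jar with a wooden lid, 84 mm across, 130 mm high. Origin at the centre of its underside.
- paper_cup: Bystander, to be left alone: brown paper cup, 82 mm across at the rim, 100 mm high. Origin at the centre of its underside.
- pitcher: Bystander, to be left alone: steel milk pitcher with a handle, 84 mm across, 100 mm high. Origin at the centre of its underside.
- cup_stack: Bystander, to be left alone: stack of upturned brown paper cups, 82 mm across, 130 mm high. Origin at the centre of its underside.

How it is judged:
On the way, in this order (a step that is already met when the one before it is completed fails the run):
1. the wheel comes to rest exactly one click on from where it started (distance of tooth from where it was at the start of the episode between 0.046 and 0.068 m and velocity of joint wheel between -0.15 and 0.15 rad/s), for 0.15 s.
2. the wheel comes to rest one click short of the long bar (value of joint wheel between -0.945398 and -0.625398 rad and velocity of joint wheel between -0.15 and 0.15 rad/s), for 0.15 s.
At the end, for the whole second after the job is handed in: The pointer rests at the long bar (wheel joint within 0.16 rad of 0, still), and the grinder stands level within 20 mm of where it was (value of joint wheel between -0.16 and 0.16 rad and velocity of joint wheel between -0.15 and 0.15 rad/s and distance of grinder from where it was at the start of the episode below 0.02 m and angle between grinder's own z axis and vertical below 0.05 rad); the robot touches nothing.
It fails at once if the wheel goes past the long bar by half a click or more (value of joint wheel above 0.392699 rad).
It fails at once if the wheel is pressed hard or pinched (over 25 N) (contact force between the fingers and wheel above 25 N).
It fails at once if the grinder is lifted (height (world z) of grinder above 0.008 m).
It fails at once if the grinder is shoved by more than 25 mm (distance of grinder from where it was at the start of the episode above 0.025 m).
It fails at once if one of the things round about is moved by more than 30 mm (distance of any of dose_cup, tamper, scoop, bean_jar, paper_cup, pitcher, cup_stack from where it was at the start of the episode above 0.03 m).
It also fails if it takes over 69 s, if anything falls off the work surface, if the arm or the gripper's body presses on something with over 40 N, if the wrist force passes 120 N, or if a joint passes its speed limit or range.

### The arm

A 6-joint arm with a two-finger parallel gripper is mounted at the origin on the work surface. World frame = base frame: x ahead of the robot, y to its left, z up, the work surface at z = 0. Lengths are in m, angles in rad, forces in N, time in s.
With the tool pointing down it reaches from about 0.4 to 0.925 m from the base axis. Payload 3.4 kg.
Tool frame: the origin (TCP) lies at the very end of the fingers, on their centre line; the grasp point (between the pads) lies 19 mm behind it; z points along the fingers, y is the line along which they close (so a half turn about z gives the same grasp; the last joint's range is limited). The gripper opens to 85 mm and grips with 20 to 120 N. Pads are 22 mm wide; open, the fingers measure 114 mm over their backs; the gripper's body (76 mm by 85 mm) begins 54 mm behind the grasp point. The pads swing forward as they close: fully open they stand 13 mm farther back than shut.
Start: joints at [-1.192, 0.307, 1.506, -0, 1.328, -0.073], TCP at [0.251, -0.517, 0.231] pointing down, gripper open.
Joint ranges: [-3.12, 3.12], [-1.05, 2.28], [0.14, 2.33], [-1.42, 4.57], [0.1, 2.73], [-2.68, 2.68]. Speed limits (rad/s): [2.57, 2.57, 3.14, 3.14, 3.14, 3.14].

### API

Orientations are given as a unit quaternion [x, y, z, w].
In Python, from plant import observe, read_camera, close_job gives the robot as it stands.
- The arm moves only by the tool send_rows, never from a script. Its argument "deltas" is text: rows parted by semicolons, each of 6 numbers parted by spaces: the shift along the tool's x, y, z in cm, then the turn, a rotation vector about the tool's x, y, z in rad. A call has 1 to 20 rows; each row shifts and turns the commanded pose from where the row before left it, along the tool's axes as they then stand; what a row does not reach is not made up. A row lasts 1/12 s, in which the tool goes at most 41.7 mm and 7.16 degrees, less where a joint would pass 70% of its speed; a pose out of reach is approached as far as the arm can. A call with a gripper value outside its range is refused whole. "grip" is the opening, from 0 (shut) to 1 (fully open), set as the call begins (left out, the last holds). The fingers move at their own pace and stop on an object; "grip_force" is the grip in N (left out, the last holds). Time passes only in rows, so rows that do not move let the fingers close. It gives the time, the measured TCP pose, the force, the opening and the grip force at its end, in the units of the state.
- observe(): the state, without advancing time (a new reading comes with each control period).
- read_camera(name): name is "side" or "top"; returns a dict with "color" (400x640x3 uint8, blue, green, red), "z_map" (400x640 float32, m along the optical axis (not along the pixel's ray), 0 where there is no reading), "camera_matrix" (3x3 intrinsics, pixels), "extrinsics" (4x4, takes a point from world to camera coordinates). Camera axes: x right, y down, z forward; pixel columns grow to the right and rows downward; lengths in m; the calibration is good to about 2 mm. A picture is of the moment at which its call begins.
- close_job(): hands the job in; it is judged then, once.
The state is a dict: "clock": time; "qpos": joint angles; "joint_velocities": joint speeds; "tau": joint torques, N m; "position": TCP position; "tcp_rot": TCP orientation; "contact_force": force on the tool from outside, world axes, zero at the start; "torque": the same for the moment, N m; "width": opening from 0.0 (shut) to 1.0 (fully open); "grasp_force": force on a finger pad.
Only numpy, scipy, OpenCV 4.12 (cv2) and the standard library are available. Lean on these libraries where they do the work, as an engineer would, in place of code of your own. Each camera call takes 0.05 s, during which the arm holds its last target. There are 200 camera calls.

## Working session

There is one attempt and no reset: what is moved stays moved. The work goes in short steps, Python scripts to look and compute and a tool call to move; the robot and the scene stay as the last step left them, time stands still between calls to the robot, and variables do not carry over. Pictures are saved under pics/ and viewed, at most 10 in all, crops included, and the job is handed in when it is done.

Besides the shell and the picture viewer there is one more tool, called after "Request:" as name(argument=value, ...) on one line, values as JSON. send_rows: Moves the arm, as the interface text tells. Its arguments: {"type":"object","properties":{"deltas":{"type":"string"},"grip":{"type":"number"},"grip_force":{"type":"number"}},"required":["deltas"]}

```bash
mkdir -p pics; cat > h.py <<'E'
import numpy as np,cv2
from plant import observe,read_camera,close_job
def cloud(d):
    K=d["camera_matrix"];E=d["extrinsics"];z=d["z_map"].astype(float)
    v,u=np.mgrid[:z.shape[0],:z.shape[1]]
    P=np.stack([(u-K[0,2])*z/K[0,0],(v-K[1,2])*z/K[1,1],z],-1)
    W=(P-E[:3,3])@E[:3,:3]
    W[z==0]=np.nan
    return W
E
python3 - <<'E'
from h import *
for n in("top","side"):
    d=read_camera(n);cv2.imwrite(f"pics/{n}0.png",d["color"]);np.savez(f"{n}0.npz",**d)
    E=d["extrinsics"];print(n,-E[:3,:3].T@E[:3,3])
print(observe())
E
```

```text
top [ 0.46628593 -0.03343835  1.31004707]
side [-0.11119001  0.5986234   1.25759656]
{'clock': 0.1, 'qpos': array([-1.19250364e+00,  3.07505893e-01,  1.50750119e+00, -2.70881352e-06,
        1.32838244e+00, -7.35303676e-02]), 'joint_velocities': array([-1.23958613e-03, -1.12707170e-03, -1.11179897e-03,  3.52208295e-05,
       -9.96616067e-04, -5.16280816e-04]), 'tau': array([-8.74066009e-04, -4.58531606e+01, -2.52608532e+01, -2.26992361e-04,
        5.55921040e-03, -4.48568883e-06]), 'position': array([ 0.25078956, -0.51676433,  0.2304844 ]), 'tcp_rot': array([ 9.74589868e-01,  2.23995049e-01, -1.37674176e-04, -8.87821756e-04]), 'contact_force': array([-0.33228618, -0.15410646,  0.02476983]), 'torque': array([-0.01651034, -0.00127542,  0.0051742 ]), 'grasp_force': 0.0, 'width': 0.9997000087887099}
```

View pics/top0.png

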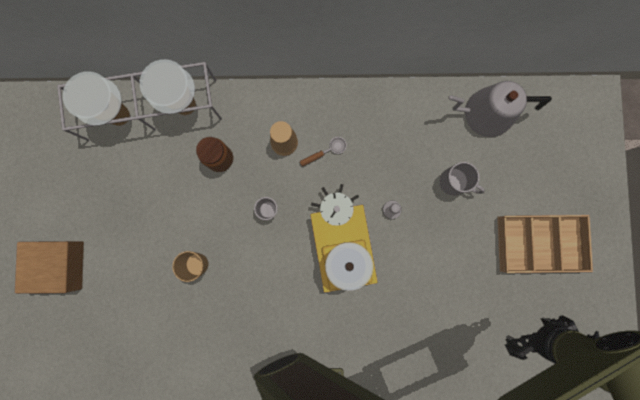

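View pics/side0.png

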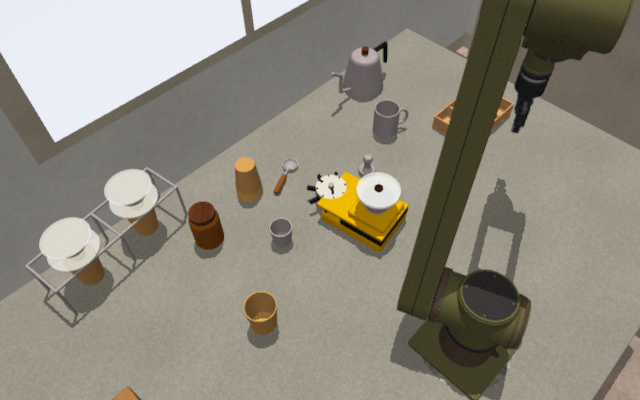

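The top view shows the grinder with its white dial at about (337,209), the hopper at (348,267), the cup at (265,209), the tamper at (392,210) and the scoop at (322,152). The exposed teeth point away from the robot, up in the image.

```bash
python3 - <<'E'
from h import *
d=dict(np.load("top0.npz"));W=cloud(d);c=d["color"].astype(int)
u,v=np.meshgrid(np.arange(640),np.arange(400))
near=lambda a,b,r:(u-a)**2+(v-b)**2<r*r
Z=W[...,2]
m=near(337,209,30)&(c.min(-1)>110)&(abs(Z-.0725)<.012)
def circ(m):
    (a,b),r=cv2.minEnclosingCircle(np.argwhere(m)[:,::-1].astype(np.float32));return a,b,r
print("dial",m.sum(),circ(m),np.nanmean(Z[m]))
def px(a,b,h):
    K=d["camera_matrix"];E=d["extrinsics"];r=E[:3,:3].T@np.linalg.inv(K)@[a,b,1];o=-E[:3,:3].T@E[:3,3]
    return o+r*(h-o[2])/r[2]
a,b,r=circ(m);D=px(a,b,.0725);print(D)
m2=near(348,267,32)&(abs(Z-.18)<.012);a,b,r=circ(m2);H=px(a,b,.18);print("hop",m2.sum(),a,b,r,H,np.linalg.norm((H-D)[:2]))
mh=near(344,245,50)&(abs(Z-.072)<.005)&(c[...,0]<80)&(c[...,2]>130)
P=W[mh][:,:2].astype(np.float32);print("house",mh.sum(),cv2.minAreaRect((P*1000)))
for n,a,b,R,hh in(("cup",265,209,16,.065),("tamper",392,210,14,.076),("scoop",322,152,35,.01),("stack",282,137,22,.13)):
    k=near(a,b,R)&(Z>(.006 if n=="scoop" else .03));print(n,k.sum(),np.nanmin(W[k],0).round(3),np.nanmax(W[k],0).round(3))
cr=d["color"][165:255,290:410];cv2.imwrite("pics/c0.png",cv2.resize(cr,None,fx=6.5,fy=6.5,interpolation=cv2.INTER_CUBIC))
E
```

```text
dial 822 (336.43548583984375, 208.9516143798828, 16.698514938354492) 0.07320961139046048
[ 0.55083371 -0.08725398  0.0725    ]
hop 1779 348.7134704589844 266.1741638183594 24.20846176147461 [ 0.39929298 -0.11139557  0.18      ] 0.15345165300404073
house 1521 ((443.8096008300781, -104.94532012939453), (218.78561401367188, 149.4323272705078), 9.476860046386719)
cup 191 [0.525 0.081 0.03 ] [0.587 0.143 0.073]
tamper 100 [ 0.538 -0.266  0.03 ] [ 0.567 -0.236  0.078]
scoop 514 [ 0.63  -0.15   0.006] [0.818 0.051 0.119]
stack 679 [0.718 0.025 0.032] [0.787 0.101 0.135]
```

View pics/c0.png

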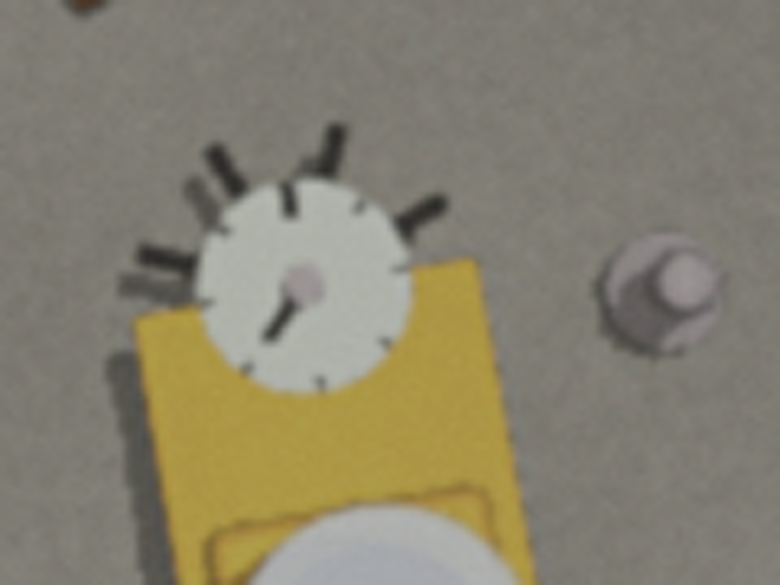

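The pointer is about 139° anticlockwise of the long bar, so the wheel stands 5 clicks short of 0. The plan is to use the shut gripper as one fingertip. I'll lower it into the -45° gap, follow the arc 45° per click with a rest after each, and reinsert after every two clicks.

```bash
cat >> h.py <<'E'
from scipy.spatial.transform import Rotation as R
C=np.array([.5515,-.0872]);A=9.3
def to(gap,r,z):
    s=observe();Rm=R.from_quat(s["tcp_rot"]);a=np.radians(A+gap)
    T=np.r_[C+r*np.array([np.cos(a),np.sin(a)]),z]
    y=np.array([np.cos(a),np.sin(a),0]);zz=np.array([0,0,-1.]);x=np.cross(y,zz)
    G=R.from_matrix(np.stack([x,y,zz],1))
    print("turn(now)",(Rm.inv()*G).as_rotvec().round(4),"shift cm now axes",(Rm.inv().apply(T-s["position"])*100).round(2),"shift target axes",(G.inv().apply(T-s["position"])*100).round(2))
    print("t",s["clock"],"F",s["contact_force"].round(2),"w",s["width"])
E
python3 -c "
from h import *
to(-45,.075,.2304)"
```

```text
turn(now) [-0.0017 -0.0006 -0.4959] shift cm now axes [ 49.38 -18.92   0.05] shift target axes [5.243e+01 6.850e+00 1.000e-02]
t 0.1 F [-0.33 -0.15  0.02] w 0.9997000087887099
```

Request:
send_rows(deltas="3.29 -1.26 0 0 0 0;3.29 -1.26 0 0 0 0;3.29 -1.26 0 0 0 0;3.29 -1.26 0 0 0 0;3.29 -1.26 0 0 0 0;3.29 -1.26 0 0 0 0;3.29 -1.26 0 0 0 0;3.29 -1.26 0 0 0 0;3.29 -1.26 0 0 0 0;3.29 -1.26 0 0 0 0;3.29 -1.26 0 0 0 0;3.29 -1.26 0 0 0 0;3.29 -1.26 0 0 0 0;3.29 -1.26 0 0 0 0;3.29 -1.26 0 0 0 0;0 0 0 0 0 -0.1;0 0 0 0 0 -0.1;0 0 0 0 0 -0.1;0 0 0 0 0 -0.1;0 0 0 0 0 -0.096", grip=0)

```text
clock: 1.77
position: [0.6122, -0.1314, 0.2305]
tcp_rot: [0.889, 0.459, -0.001, -0.001]
contact_force: [0.9, 0.3, -0.1]
width: 0.0
grasp_force: 0.0
```

```bash
python3 -c "
from h import *
to(-45,.075,.09)
d=read_camera('side');cv2.imwrite('pics/s1.png',cv2.resize(d['color'][60:280,240:480],None,fx=2.5,fy=2.5))"
```

```text
turn(now) [-0.0014  0.0006  0.0055] shift cm now axes [6.000e-02 1.000e-02 1.405e+01] shift target axes [ 5.000e-02 -1.000e-02  1.405e+01]
t 1.7667 F [ 0.9   0.27 -0.05] w 0.0002497299538035407
```

View pics/s1.png

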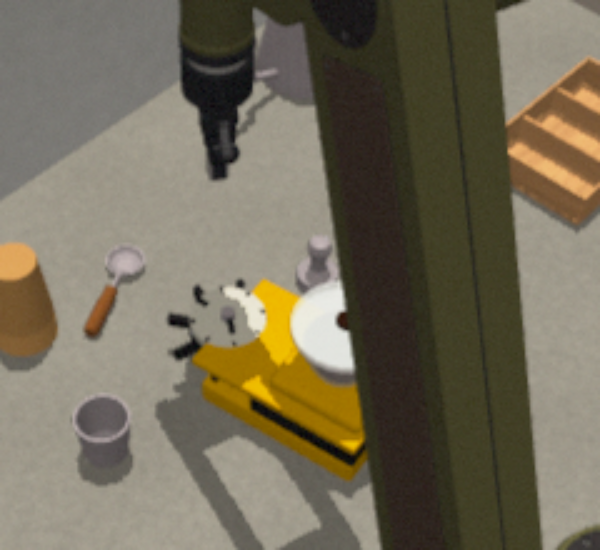

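The side view shows the shut fingers, tips at about (220,175), high above the wheel at (220,320), with the tamper and scoop clear. Descending now.

Request:
send_rows(deltas="0 0 2 0 0 0;0 0 2 0 0 0;0 0 2 0 0 0;0 0 2 0 0 0;0 0 2 0 0 0;0 0 2 0 0 0;0 0 2 0 0 0;0 0 0.8 0 0 0;0 0 0.4 0 0 0;0 0 0.4 0 0 0;0 0 0.4 0 0 0;0 0 0.4 0 0 0;0 0 0.4 0 0 0;0 0 0.4 0 0 0;0 0 0.4 0 0 0;0 0 0.4 0 0 0;0 0 0.4 0 0 0;0 0 0.4 0 0 0;0 0 0 0 0 0;0 0 0 0 0 0")

```text
clock: 3.48
position: [0.6122, -0.1317, 0.0429]
tcp_rot: [0.89, 0.456, -0.0, -0.0]
contact_force: [0.4, -0.5, -0.6]
width: 0.001
grasp_force: 0.0
```

```bash
python3 -c "
from h import *
to(-45,.075,.042)
d=read_camera('top');cv2.imwrite('pics/t1.png',cv2.resize(d['color'][140:260,290:410],None,fx=5,fy=5,interpolation=2))"
```

```text
turn(now) [-0.0008  0.0003  0.0001] shift cm now axes [ 0.07 -0.03  0.09] shift target axes [ 0.07 -0.03  0.09]
t 3.4833 F [ 0.45 -0.55 -0.63] w 0.0006909708973556779
```

View pics/t1.png

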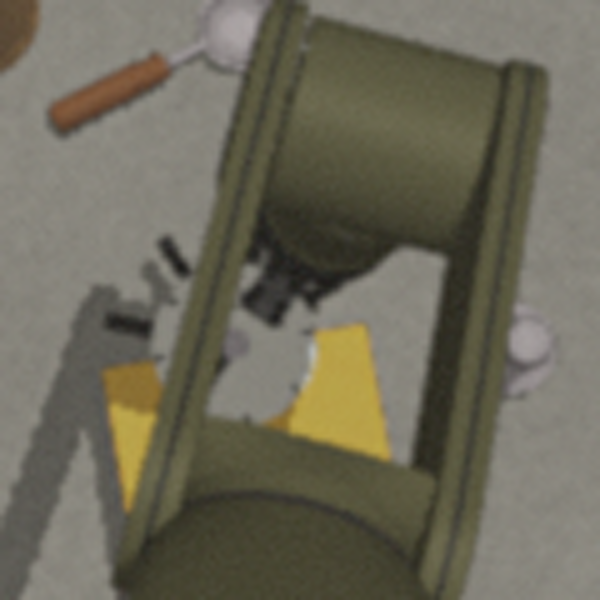

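The view is partly hidden by the arm, but the finger sits in the gap at about (300,285) without contact, and the pointer hasn't moved. First click: a 45° arc.

Request:
send_rows(deltas="0.298 -0.006 0 0 0 -0.0393;0.298 -0.006 0 0 0 -0.0393;0.298 -0.006 0 0 0 -0.0393;0.298 -0.006 0 0 0 -0.0393;0.298 -0.006 0 0 0 -0.0393;0.298 -0.006 0 0 0 -0.0393;0.298 -0.006 0 0 0 -0.0393;0.298 -0.006 0 0 0 -0.0393;0.298 -0.006 0 0 0 -0.0393;0.298 -0.006 0 0 0 -0.0393;0.298 -0.006 0 0 0 -0.0393;0.298 -0.006 0 0 0 -0.0393;0.298 -0.006 0 0 0 -0.0393;0.298 -0.006 0 0 0 -0.0393;0.298 -0.006 0 0 0 -0.0393;0.298 -0.006 0 0 0 -0.0393;0.298 -0.006 0 0 0 -0.0393;0.298 -0.006 0 0 0 -0.0393;0.298 -0.006 0 0 0 -0.0393;0.298 -0.006 0 0 0 -0.0393")

```text
clock: 5.2
position: [0.626, -0.0752, 0.0437]
tcp_rot: [0.646, 0.763, 0.0, 0.0]
contact_force: [0.3, -0.6, -0.8]
width: 0.001
grasp_force: 0.0
```

Request:
send_rows(deltas="0 0 0 0 0 0;0 0 0 0 0 0;0 0 0 0 0 0;0 0 0 0 0 0;0 0 0 0 0 0;0 0 0 0 0 0")

```text
clock: 5.7
position: [0.6257, -0.0754, 0.0433]
tcp_rot: [0.647, 0.762, 0.0, 0.0]
contact_force: [-0.5, 0.8, 0.7]
width: 0.001
grasp_force: 0.0
```

```bash
python3 -c "
from h import *
to(0,.075,.042)
d=read_camera('side');e=read_camera('top')
f=lambda c:cv2.resize(c,(380,380),interpolation=2)
cv2.imwrite('pics/t2.png',np.hstack([f(e['color'][165:255,290:380]),f(d['color'][140:240,290:390])]))"
```

```text
turn(now) [0.     0.     0.0002] shift cm now axes [ 0.04 -0.02  0.13] shift target axes [ 0.04 -0.02  0.13]
t 5.7 F [-0.5   0.76  0.69] w 0.0011186760123118506
```

View pics/t2.png

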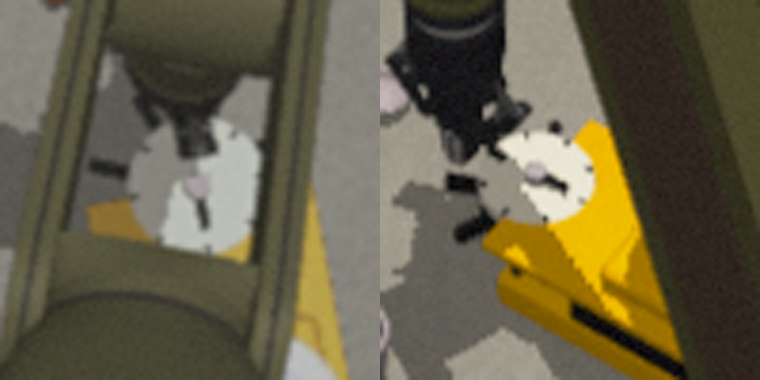

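The pointer now points directly away from the long bar, at about (204,225) from its shaft at (195,185). That is exactly one click on, and the wheel is at rest. Next is click 2, then lift, go back 90° and lower for clicks 3 and 4.

Request:
send_rows(deltas="0.298 -0.006 0.1 0 0 -0.0393;0.298 -0.006 0 0 0 -0.0393;0.298 -0.006 0 0 0 -0.0393;0.298 -0.006 0 0 0 -0.0393;0.298 -0.006 0 0 0 -0.0393;0.298 -0.006 0 0 0 -0.0393;0.298 -0.006 0 0 0 -0.0393;0.298 -0.006 0 0 0 -0.0393;0.298 -0.006 0 0 0 -0.0393;0.298 -0.006 0 0 0 -0.0393;0.298 -0.006 0 0 0 -0.0393;0.298 -0.006 0 0 0 -0.0393;0.298 -0.006 0 0 0 -0.0393;0.298 -0.006 0 0 0 -0.0393;0.298 -0.006 0 0 0 -0.0393;0.298 -0.006 0 0 0 -0.0393;0.298 -0.006 0 0 0 -0.0393;0.298 -0.006 0 0 0 -0.0393;0.298 -0.006 0 0 0 -0.0393;0.298 -0.006 0 0 0 -0.0393")

```text
clock: 7.47
position: [0.595, -0.0259, 0.0423]
tcp_rot: [0.305, 0.952, 0.0, 0.0]
contact_force: [-0.6, -0.6, 0.6]
width: -0.002
grasp_force: 0.0
```

Request:
send_rows(deltas="0 0 0 0 0 0;0 0 0 0 0 0;0 0 0 0 0 0;0 0 0 0 0 0;0 0 0 0 0 0;0 0 -1 0 0 0;0 0 -1 0 0 0;0 0 -1 0 0 0;0 0 -1 0 0 0;0 0 -1 0 0 0;0 0 -1 0 0 0;0 0 0 0 0 0")

```text
clock: 8.47
position: [0.5968, -0.0261, 0.1053]
tcp_rot: [0.306, 0.952, 0.0, 0.002]
contact_force: [-0.2, 1.1, -0.3]
width: 0.001
grasp_force: 0.0
```

```bash
python3 -c "
from h import *
to(-45,.075,.103)
d=read_camera('side');e=read_camera('top')
f=lambda c:cv2.resize(c,(380,380),interpolation=2)
cv2.imwrite('pics/t3.png',np.hstack([f(e['color'][165:255,290:380]),f(d['color'][140:240,290:390])]))"
```

```text
turn(now) [5.3000e-03 1.5000e-03 1.5721e+00] shift cm now axes [-7.38 -7.61  0.24] shift target axes [-7.6   7.39  0.23]
t 8.4667 F [-0.18  1.07 -0.34] w 0.0009920506172571629
```

View pics/t3.png

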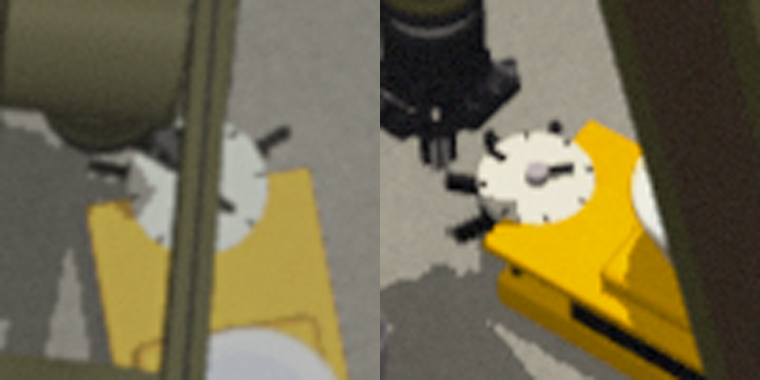

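Two clicks are done: in the side view the pointer tip at about (570,168) has moved on another 45°, so three are left. Arc back.

Request:
send_rows(deltas="-0.654 -0.029 0 0 0 0.0873;-0.654 -0.029 0 0 0 0.0873;-0.654 -0.029 0 0 0 0.0873;-0.654 -0.029 0 0 0 0.0873;-0.654 -0.029 0 0 0 0.0873;-0.654 -0.029 0 0 0 0.0873;-0.654 -0.029 0 0 0 0.0873;-0.654 -0.029 0 0 0 0.0873;-0.654 -0.029 0 0 0 0.0873;-0.654 -0.029 0 0 0 0.0873;-0.654 -0.029 0 0 0 0.0873;-0.654 -0.029 0 0 0 0.0873;-0.654 -0.029 0 0 0 0.0873;-0.654 -0.029 0 0 0 0.0873;-0.654 -0.029 0 0 0 0.0873;-0.654 -0.029 0 0 0 0.0873;-0.654 -0.029 0 0 0 0.0873;-0.654 -0.029 0 0 0 0.0873;0 0 0 0 0 0;0 0 0 0 0 0")

```text
clock: 10.23
position: [0.6116, -0.1307, 0.1016]
tcp_rot: [0.889, 0.457, -0.0, -0.001]
contact_force: [-0.1, 0.8, -0.8]
width: -0.001
grasp_force: 0.0
```

```bash
python3 -c "
from h import *
to(-45,.075,.042)"
```

```text
turn(now) [-0.0015  0.0003  0.0023] shift cm now axes [0.02 0.09 5.96] shift target axes [0.02 0.08 5.96]
t 10.2333 F [-0.1   0.76 -0.77] w -0.0010540345783033834
```

Request:
send_rows(deltas="0 0.08 0.5 0 0 0;0 0 0.5 0 0 0;0 0 0.5 0 0 0;0 0 0.5 0 0 0;0 0 0.5 0 0 0;0 0 0.5 0 0 0;0 0 0.5 0 0 0;0 0 0.5 0 0 0;0 0 0.5 0 0 0;0 0 0.5 0 0 0;0 0 0.5 0 0 0;0 0 0.5 0 0 0;0 0 0 0 0 0;0 0 0 0 0 0")

```text
clock: 11.4
position: [0.6126, -0.131, 0.0419]
tcp_rot: [0.89, 0.457, -0.0, -0.0]
contact_force: [-0.3, -0.2, 0.5]
width: 0.003
grasp_force: 0.0
```

Request:
send_rows(deltas="0.298 -0.006 0 0 0 -0.0393;0.298 -0.006 0 0 0 -0.0393;0.298 -0.006 0 0 0 -0.0393;0.298 -0.006 0 0 0 -0.0393;0.298 -0.006 0 0 0 -0.0393;0.298 -0.006 0 0 0 -0.0393;0.298 -0.006 0 0 0 -0.0393;0.298 -0.006 0 0 0 -0.0393;0.298 -0.006 0 0 0 -0.0393;0.298 -0.006 0 0 0 -0.0393;0.298 -0.006 0 0 0 -0.0393;0.298 -0.006 0 0 0 -0.0393;0.298 -0.006 0 0 0 -0.0393;0.298 -0.006 0 0 0 -0.0393;0.298 -0.006 0 0 0 -0.0393;0.298 -0.006 0 0 0 -0.0393;0.298 -0.006 0 0 0 -0.0393;0.298 -0.006 0 0 0 -0.0393;0.298 -0.006 0 0 0 -0.0393;0.298 -0.006 0 0 0 -0.0393")

```text
clock: 13.07
position: [0.6264, -0.0744, 0.0428]
tcp_rot: [0.646, 0.763, 0.0, 0.0]
contact_force: [-0.4, 0.6, 0.1]
width: -0.004
grasp_force: 0.0
```

Request:
send_rows(deltas="0 0 0 0 0 0;0 0 0 0 0 0;0 0 0 0 0 0;0 0 0 0 0 0;0 0 0 0 0 0;0 0 0 0 0 0")

```text
clock: 13.57
position: [0.6261, -0.0747, 0.0423]
tcp_rot: [0.647, 0.762, 0.0, 0.0]
contact_force: [0.2, -0.6, 0.4]
width: -0.001
grasp_force: 0.0
```

```bash
python3 -c "
from h import *
to(0,.075,.042)
d=read_camera('side');e=read_camera('top')
f=lambda c:cv2.resize(c,(380,380),interpolation=2)
cv2.imwrite('pics/t4.png',np.hstack([f(e['color'][165:255,290:380]),f(d['color'][140:240,290:390])]))"
```

```text
turn(now) [0.     0.     0.0008] shift cm now axes [-0.03 -0.06  0.03] shift target axes [-0.03 -0.06  0.03]
t 13.5667 F [ 0.19 -0.62  0.4 ] w -0.0012135304561780925
```

View pics/t4.png

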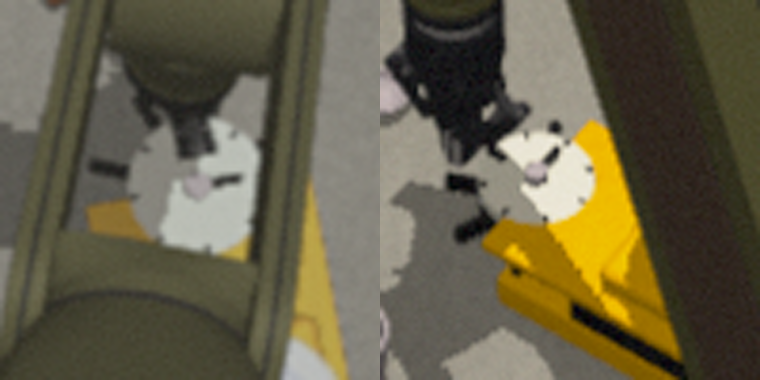

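The pointer now points right, at about (240,180), 90° short of the bar, so three clicks are done. Click 4 next, then lift.

Request:
send_rows(deltas="0.298 -0.006 0 0 0 -0.0393;0.298 -0.006 0 0 0 -0.0393;0.298 -0.006 0 0 0 -0.0393;0.298 -0.006 0 0 0 -0.0393;0.298 -0.006 0 0 0 -0.0393;0.298 -0.006 0 0 0 -0.0393;0.298 -0.006 0 0 0 -0.0393;0.298 -0.006 0 0 0 -0.0393;0.298 -0.006 0 0 0 -0.0393;0.298 -0.006 0 0 0 -0.0393;0.298 -0.006 0 0 0 -0.0393;0.298 -0.006 0 0 0 -0.0393;0.298 -0.006 0 0 0 -0.0393;0.298 -0.006 0 0 0 -0.0393;0.298 -0.006 0 0 0 -0.0393;0.298 -0.006 0 0 0 -0.0393;0.298 -0.006 0 0 0 -0.0393;0.298 -0.006 0 0 0 -0.0393;0.298 -0.006 0 0 0 -0.0393;0.298 -0.006 0 0 0 -0.0393")

```text
clock: 15.33
position: [0.5953, -0.0252, 0.0423]
tcp_rot: [0.305, 0.952, 0.0, 0.0]
contact_force: [0.3, 0.5, -0.2]
width: 0.002
grasp_force: 0.0
```

Request:
send_rows(deltas="0 0 0 0 0 0;0 0 0 0 0 0;0 0 0 0 0 0;0 0 0 0 0 0;0 0 0 0 0 0;0 0 -1 0 0 0;0 0 -1 0 0 0;0 0 -1 0 0 0;0 0 -1 0 0 0;0 0 -1 0 0 0;0 0 -1 0 0 0;0 0 0 0 0 0")

```text
clock: 16.33
position: [0.5972, -0.0254, 0.1053]
tcp_rot: [0.306, 0.952, 0.001, 0.002]
contact_force: [-0.2, -0.3, 0.4]
width: 0.003
grasp_force: 0.0
```

Request:
send_rows(deltas="-0.654 -0.029 0 0 0 0.0873;-0.654 -0.029 0 0 0 0.0873;-0.654 -0.029 0 0 0 0.0873;-0.654 -0.029 0 0 0 0.0873;-0.654 -0.029 0 0 0 0.0873;-0.654 -0.029 0 0 0 0.0873;-0.654 -0.029 0 0 0 0.0873;-0.654 -0.029 0 0 0 0.0873;-0.654 -0.029 0 0 0 0.0873;-0.654 -0.029 0 0 0 0.0873;-0.654 -0.029 0 0 0 0.0873;-0.654 -0.029 0 0 0 0.0873;-0.654 -0.029 0 0 0 0.0873;-0.654 -0.029 0 0 0 0.0873;-0.654 -0.029 0 0 0 0.0873;-0.654 -0.029 0 0 0 0.0873;-0.654 -0.029 0 0 0 0.0873;-0.654 -0.029 0 0 0 0.0873;0 0 0 0 0 0;0 0 0 0 0 0")

```text
clock: 18.0
position: [0.6123, -0.13, 0.1022]
tcp_rot: [0.889, 0.458, -0.0, -0.0]
contact_force: [-0.3, -0.1, -0.1]
width: 0.006
grasp_force: 0.0
```

```bash
python3 -c "
from h import *
to(-45,.075,.042)
d=read_camera('side');e=read_camera('top')
f=lambda c:cv2.resize(c,(380,380),interpolation=2)
cv2.imwrite('pics/t5.png',np.hstack([f(e['color'][165:255,290:380]),f(d['color'][140:240,290:390])]))"
```

```text
turn(now) [-0.0004 -0.      0.003 ] shift cm now axes [-0.07  0.06  6.02] shift target axes [-0.07  0.06  6.02]
t 18.0 F [-0.26 -0.08 -0.09] w 0.005515666978210105
```

View pics/t5.png

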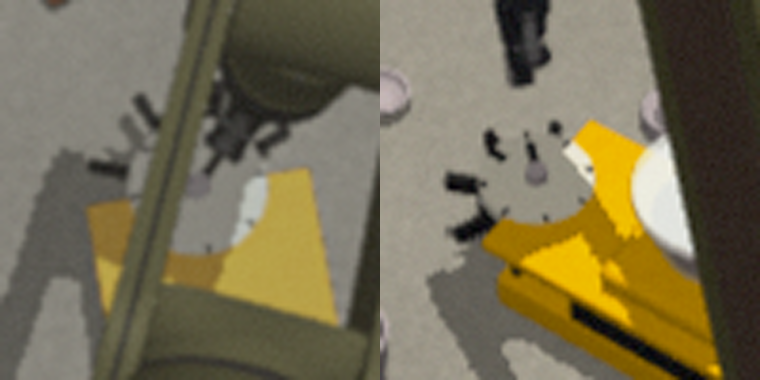

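The pointer tip at about (212,160) in the top view is up and to the right, one click short of the bar. Last click next, then lift clear.

Request:
send_rows(deltas="-0.07 0.06 0.5 0 0 0;0 0 0.5 0 0 0;0 0 0.5 0 0 0;0 0 0.5 0 0 0;0 0 0.5 0 0 0;0 0 0.5 0 0 0;0 0 0.5 0 0 0;0 0 0.5 0 0 0;0 0 0.5 0 0 0;0 0 0.5 0 0 0;0 0 0.5 0 0 0;0 0 0.5 0 0 0;0 0 0 0 0 0;0 0 0 0 0 0")

```text
clock: 19.27
position: [0.6124, -0.1308, 0.0419]
tcp_rot: [0.89, 0.457, -0.0, -0.0]
contact_force: [-0.1, 0.0, -0.6]
width: -0.003
grasp_force: 0.0
```

Request:
send_rows(deltas="0.298 -0.006 0 0 0 -0.0393;0.298 -0.006 0 0 0 -0.0393;0.298 -0.006 0 0 0 -0.0393;0.298 -0.006 0 0 0 -0.0393;0.298 -0.006 0 0 0 -0.0393;0.298 -0.006 0 0 0 -0.0393;0.298 -0.006 0 0 0 -0.0393;0.298 -0.006 0 0 0 -0.0393;0.298 -0.006 0 0 0 -0.0393;0.298 -0.006 0 0 0 -0.0393;0.298 -0.006 0 0 0 -0.0393;0.298 -0.006 0 0 0 -0.0393;0.298 -0.006 0 0 0 -0.0393;0.298 -0.006 0 0 0 -0.0393;0.298 -0.006 0 0 0 -0.0393;0.298 -0.006 0 0 0 -0.0393;0.298 -0.006 0 0 0 -0.0393;0.298 -0.006 0 0 0 -0.0393;0.298 -0.006 0 0 0 -0.0393;0.298 -0.006 0 0 0 -0.0393")

```text
clock: 20.93
position: [0.6262, -0.0742, 0.0428]
tcp_rot: [0.646, 0.763, 0.0, 0.0]
contact_force: [0.9, -0.1, -0.1]
width: 0.003
grasp_force: 0.0
```

Request:
send_rows(deltas="0 0 0 0 0 0;0 0 0 0 0 0;0 0 0 0 0 0;0 0 0 0 0 0;0 0 -1 0 0 0;0 0 -1 0 0 0;0 0 -1 0 0 0;0 0 -1 0 0 0;0 0 -1 0 0 0;0 0 -1 0 0 0;0 0 -2 0 0 0;0 0 -2 0 0 0;0 0 -2 0 0 0;0 0 -2 0 0 0;0 0 -2 0 0 0;0 0 -2 0 0 0;0 0 -2 0 0 0;0 0 0 0 0 0;0 0 0 0 0 0;0 0 0 0 0 0")

```text
clock: 22.6
position: [0.6252, -0.0742, 0.2421]
tcp_rot: [0.647, 0.763, -0.0, -0.0]
contact_force: [-0.0, -0.2, -0.4]
width: 0.002
grasp_force: 0.0
```

```bash
python3 -c "
from h import *
to(0,.075,.2)
d=read_camera('side');e=read_camera('top')
f=lambda c:cv2.resize(c,(380,380),interpolation=2)
cv2.imwrite('pics/t6.png',np.hstack([f(e['color'][165:255,290:380]),f(d['color'][140:240,290:390])]))"
```

```text
turn(now) [-0.0006 -0.0002  0.0019] shift cm now axes [-0.1   0.02  4.21] shift target axes [-0.1   0.02  4.21]
t 22.6 F [-0.03 -0.23 -0.35] w 0.0018457583665986946
```

View pics/t6.png

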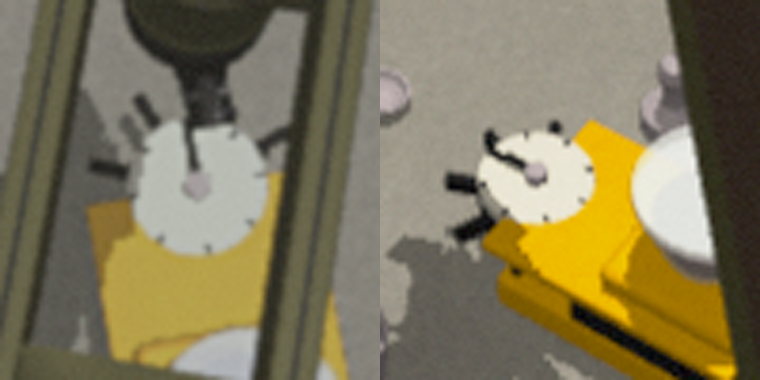

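The pointer, about (192,150) in the top view, lines up with the long bar in both views. The grinder hasn't moved and the gripper is clear of it.

```bash
python3 -c "
from h import *
print(close_job())"
```

```text
the job is handed in; nothing more can be done
None
```

The grinder is set to its marked grind: I turned the wheel five clicks anticlockwise, and the last pictures show the pointer on the long bar, the grinder where it was and the gripper clear; the job is handed in, but no verdict came back.

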